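Lay a pair of brass bars on the soldering block

ROBOT

A 6-joint arm with a two-finger parallel gripper is mounted at the origin on the work surface; the furniture and walls round the work are solid. World frame = base frame: x ahead of the robot, y to its left, z up, the work surface at z = 0. Lengths are in m, angles in rad, forces in N, time in s.
With the tool pointing down it reaches from about 0.35 to 0.925 m from the base axis. Payload 6.4 kg.
Tool frame: the origin (TCP) lies at the very end of the fingers, on their centre line; the grasp point (between the pads) lies 19 mm behind it; z points along the fingers, y is the line along which they close (so a half turn about z gives the same grasp; the last joint's range is limited). The gripper opens to 85 mm and grips with 20 to 120 N. Pads are 22 mm wide; open, the fingers measure 114 mm over their backs; the gripper's body (76 mm by 85 mm) begins 54 mm behind the grasp point. The pads swing forward as they close: fully open they stand 13 mm farther back than shut.
Start: joints at [0.996, 0.245, 1.558, -0, 1.339, -0.174], TCP at [0.254, 0.598, 0.231] pointing down, gripper open.
Joint ranges: [-3.13, 3.13], [-1.02, 2.26], [0.13, 2.54], [-0.95, 4.09], [0.21, 2.88], [-2.74, 2.74]. Speed limits (rad/s): [2.57, 2.57, 3.14, 3.14, 3.14, 3.14].

INTERFACE

Orientations are given as a rotation vector (axis times angle).
In Python, from plant import readout, viewer, manip gives the robot as it stands. The module is installed in compiled form; this text tells all that it offers.
- The arm moves only by the tool jog_arm, never from a script. Its argument "increments" is a list of rows, each a list of 3 entries, a list of its own where there are three numbers: the closure, from 0 (fully open) to 1 (shut), then the shift along the tool's x, y, z in units of 0.15 m (1.0 is 0.15 m), then the turn, a rotation vector about the tool's x, y, z in units of 45 degrees (1.0 is 45 degrees). In form: [[grip, [x, y, z], [ax, ay, az]], ...]. A call has 1 to 8 rows; each row is the pose to reach, as a shift and turn from the pose commanded when the call began, along the tool's axes at that moment; what a row does not reach only later rows make up. A row lasts 1/8 s, in which the tool goes at most 62.5 mm and 10.7 degrees, less where a joint would pass 70% of its speed; a pose out of reach is approached as far as the arm can. A call with a number of a shift or a turn outside -1 to 1 is refused whole. A call with a gripper value outside its range is refused whole. The fingers move at their own pace and stop on an object; "newtons" is the grip in N (left out, the last holds). Time passes only in rows, so rows that repeat a pose let the fingers close. It gives the time, the measured TCP pose, the force, the opening and the grip force at its end, in the units of the state.
- readout.get_state(): the state, without advancing time (a new reading comes with each control period).
- viewer.grab_frame(name): name is "scene" or "top"; returns a dict with "color" (400x640x3 uint8, blue, green, red), "z_map" (400x640 float32, m along the optical axis (not along the pixel's ray), 0 where there is no reading), "fovy" (degrees; the focal length in pixels is half the picture's height over the tangent of half this angle, whatever the lens; pixels are square), "cx", "cy" (the principal point, pixels), "rvec" (rotation vector, rad) and "tvec" (3), from world to camera coordinates, as OpenCV has them. Camera axes: x right, y down, z forward; pixel columns grow to the right and rows downward; lengths in m; the calibration is good to about 2 mm. A picture is of the moment at which its call begins.
- manip.sign_off(): hands the job in; it is judged then, once.
The state is a dict: "time_s": time; "joints": joint angles; "dq": joint speeds; "joint_torque": joint torques, N m; "eef_pos": TCP position; "tool_rot": TCP orientation; "wrist_force": force on the tool from outside, world axes, zero at the start; "ft_torque": the same for the moment, N m; "grip_width": finger opening in m; "gripper_force": force on a finger pad.
Only numpy, scipy, OpenCV 4.12 (cv2) and the standard library are available. Lean on these libraries where they do the work, as an engineer would, in place of code of your own. Each camera call takes 0.05 s, during which the arm holds its last target. There are 200 camera calls.

TASK

Pick up the two brass bars that lie side by side, both together in one grasp, and set them down as a pair in the middle of the soldering block that sits on the turntable, still side by side and lying lengthwise along the block, ready to be soldered together. Leave the third bar, which lies on its own, where it is.

Things in the scene. Friction and masses are not known exactly. Their poses are not given: they have to be found in the camera images.
- bar_a: one of the two brass bars that lie side by side on the worktop: a plain loose straight bar, 80 mm long, 16 mm wide, 20 mm high, about 0.2 kg. Origin at the centre of its underside; x along its length, y across its width, z up. Its partner bar_b lies parallel to it with a gap of about 1 mm, ends level, so that the pair is 33 mm wide.
- bar_b: the other bar of the pair, the same as bar_a in size, shape and axes; it lies on the +y side of bar_a, centre lines 17 mm apart.
- solder_block: pale soldering block (firebrick with dark scorch spots), 100 mm long, 64 mm wide, 22 mm thick, lying flat on a dark round turntable (110 mm across, 33 mm high), so that its top is 55 mm above the worktop. Neither it nor the turntable moves. Origin at the centre of its underside; y along its 100 mm length, x across its width, z up. Another soldering block, 18 mm thick, lies directly on the worktop without a turntable and is not meant.
- spare_bar: third brass bar, the same as bar_a in size, shape and axes, loose, lying alone on the worktop; to be left where it is.
There are look-alikes about, which are no part of the job. What is shaped like the bar_b but green or purple is not meant.

How it is judged:
By the outcome, as a careful person would: the job done as asked, in the order asked, and still so for the second after the job is handed in, with the robot touching nothing.
It also fails if it takes over 48 s, if anything falls off the work surface, if the arm or the gripper's body presses on something with over 40 N, if the wrist force passes 120 N, or if a joint passes its speed limit or range.

## Working session

There is one attempt and no reset: what is moved stays moved. The work goes in short steps, Python scripts to look and compute and a tool call to move; the robot and the scene stay as the last step left them, time stands still between calls to the robot, and variables do not carry over. Pictures are saved under pics/ and viewed, at most 10 in all, crops included, and the job is handed in when it is done.

Besides the shell and the picture viewer there is one more tool, called after ">>>" as name(argument=value, ...), one argument or row to a line, values as JSON. jog_arm: Moves the arm, as the interface text tells. Its arguments: {"type":"object","properties":{"increments":{"type":"array"},"newtons":{"type":"number"}},"required":["increments"]}

```bash
mkdir -p pics; cat > h.py <<'E'
import numpy as np, cv2
from plant import readout, viewer, manip
def grab(name):
    f=viewer.grab_frame(name); np.savez(f'{name}.npz',**f); return f
def world(f):
    z=f['z_map'].astype(float); H,W=z.shape
    fl=H/2/np.tan(np.radians(float(f['fovy']))/2)
    u,v=np.meshgrid(np.arange(W),np.arange(H))
    P=np.stack([(u-f['cx'])/fl*z,(v-f['cy'])/fl*z,z],-1)
    R=cv2.Rodrigues(np.array(f['rvec'],float))[0]
    P=(P-np.array(f['tvec']).ravel())@R
    P[z==0]=np.nan
    return P
E
python3 - <<'E'
from h import *
for n in('scene','top'):
    f=grab(n); cv2.imwrite(f'pics/{n}0.png',f['color']); print(n,f['fovy'],f['cx'],f['cy'],f['rvec'],f['tvec'])
print(readout.get_state())
E
```

```text
scene 49.87171852604586 327.5486550449032 203.0245099715107 [ 2.21934273 -0.50887943  0.24330389] [-0.49200603  0.15713409  0.7819988 ]
top 49.31085727181596 322.04355365254685 191.14948231447167 [ 2.14776485 -2.10176608  0.16239708] [-0.07616242  0.50997449  0.83678325]
{'time_s': 0.1, 'joints': array([ 9.95901657e-01,  2.45757046e-01,  1.55889678e+00, -2.92461837e-06,
        1.33867761e+00, -1.74122915e-01]), 'dq': array([-8.70055515e-04, -4.59263454e-03, -1.86047565e-03,  9.81325970e-04,
        1.17068353e-04, -4.66475733e-05]), 'joint_torque': array([ 3.48211925e-04, -4.30678582e+01, -3.27125216e+01, -1.09693246e-04,
        2.94877886e-03, -7.06689363e-06]), 'eef_pos': array([0.25331822, 0.59806647, 0.2302798 ]), 'tool_rot': array([-6.25198843e-01, -3.07810734e+00,  2.54307763e-03]), 'wrist_force': array([-0.40654403, -0.10944802,  0.03879402]), 'ft_torque': array([ 0.03268087, -0.00761113, -0.02211007]), 'gripper_force': 0.0, 'grip_width': 0.08554112959144858}
```

View pics/top0.png

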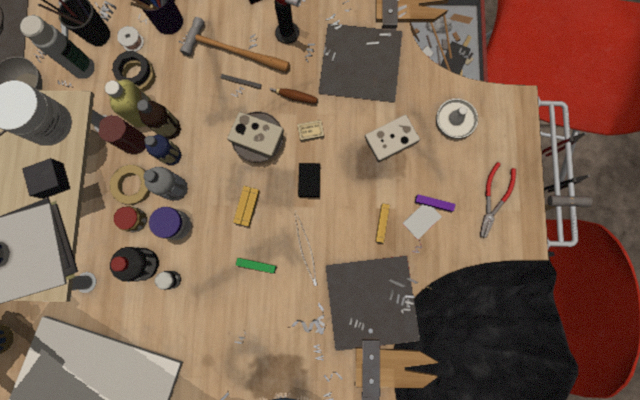

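View pics/scene0.png

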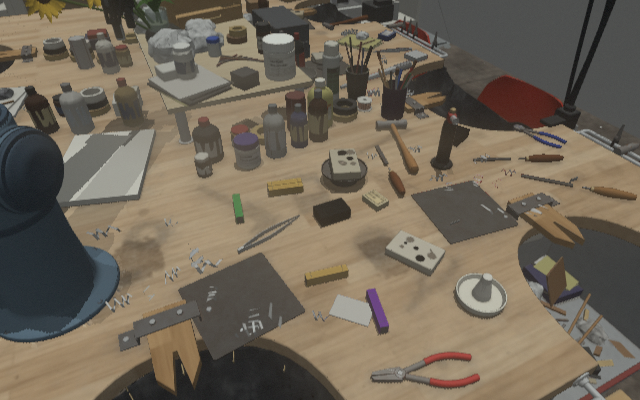

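Top view: the bar pair is at (246,206). A lone yellow bar lies at (383,223), a purple one at (435,203) and a green one at (256,265). One block sits on the round turntable at (256,133), and another lies flat at (391,138). I choose the pair at (246,206) and the block at (256,133), and check both with a close crop and depth.

```bash
python3 - <<'E'
from h import *
f=dict(np.load('top.npz')); P=world(f); c=f['color']
cv2.imwrite('pics/crop.png',cv2.resize(c[100:240,200:340],None,fx=4,fy=4,interpolation=cv2.INTER_CUBIC))
hsv=cv2.cvtColor(c,cv2.COLOR_BGR2HSV)
for n,(u,v) in dict(pair=(246,206),spare=(383,223),block=(256,133),block2=(391,138),wood=(220,225),ctr=(270,330)).items(): print(n,P[v,u].round(4),hsv[v,u])
def rect(n,m):
    k,l,s,ce=cv2.connectedComponentsWithStats(m.astype(np.uint8))
    i=1+s[1:,4].argmax(); q=P[l==i]
    r=cv2.minAreaRect((q[:,:2]*1000).astype(np.float32)); print(n,s[i],r,'z',np.median(q[:,2]),cv2.boxPoints(r).round(1).tolist())
w=np.zeros(c.shape[:2],bool); w[175:235,225:270]=1
rect('pair',w&(P[...,2]>.012)&(P[...,2]<.03))
w[:]=0; w[100:170,220:292]=1
rect('block',w&(P[...,2]>.047)&(P[...,2]<.065))
w[:]=0; w[195:250,365:402]=1
rect('spare',w&(P[...,2]>.012)&(P[...,2]<.03))
# things taller near the path
for x in np.arange(.2,.8,.05):
    print('%.2f'%x,[int(1000*np.nanmax(np.r_[0,P[...,2][(abs(P[...,0]-x)<.025)&(abs(P[...,1]-y)<.025)]])) for y in np.arange(-.3,.65,.05)])
E
```

```text
pair [0.4817 0.0925 0.0156] [ 20 156 152]
spare [ 0.4524 -0.1911  0.016 ] [ 20 157 184]
block [0.6275 0.0725 0.054 ] [ 19  54 175]
block2 [ 0.6333 -0.2081  0.0162] [ 18  45 142]
wood [ 0.4427  0.1488 -0.0025] [ 17  91 177]
ctr [ 0.2331  0.0341 -0.0015] [ 16  93 175]
pair [233 186  27  41 636] ((481.830078125, 92.28689575195312), (33.836997985839844, 80.76072692871094), 76.84305572509766) z 0.019048095248804797 [[438.70001220703125, 85.0], [517.2999877929688, 66.5999984741211], [525.0, 99.5999984741211], [446.3999938964844, 118.0]]
block [ 228  112   56   45 1487] ((627.0216674804688, 74.44313049316406), (101.28677368164062, 64.55382537841797), 69.70608520507812) z 0.054312598414004036 [[579.2000122070312, 38.099998474121094], [639.7000122070312, 15.699999809265137], [674.9000244140625, 110.69999694824219], [614.2999877929688, 133.10000610351562]]
spare [376 203  14  40 319] ((452.7347106933594, -190.6411895751953), (16.26569175720215, 80.396728515625), 80.7649154663086) z 0.01936494508001467 [[411.79998779296875, -192.1999969482422], [491.1000061035156, -205.10000610351562], [493.700
[... 405 characters left out ...]
 11, 3, 4, 5, 75, 80, 94, 43, 142, 142, 163, 0, 0]
0.45 [7, 6, 24, 3, 4, 9, 11, 3, 23, 3, 75, 76, 55, 54, 143, 155, 142, 117, 0]
0.50 [24, 22, 23, 4, 4, 29, 28, 21, 23, 3, 109, 143, 24, 23, 157, 158, 118, 117, 0]
0.55 [4, 4, 3, 3, 3, 29, 28, 32, 33, 4, 105, 142, 86, 24, 157, 217, 119, 117, 0]
0.60 [4, 20, 21, 19, 4, 3, 55, 59, 58, 56, 3, 122, 107, 108, 222, 222, 221, 136, 0]
0.65 [18, 21, 21, 20, 4, 18, 56, 58, 58, 55, 3, 145, 143, 142, 221, 223, 222, 0, 0]
0.70 [18, 21, 17, 5, 4, 23, 24, 34, 35, 11, 4, 4, 142, 141, 117, 118, 116, 50, 0]
0.75 [4, 3, 7, 10, 9, 23, 24, 18, 12, 10, 4, 5, 44, 44, 43, 178, 178, 51, 40]
0.80 [5, 5, 8, 9, 14, 15, 25, 27, 23, 20, 3, 25, 42, 44, 43, 179, 180, 49, 51]
```

View pics/crop.png

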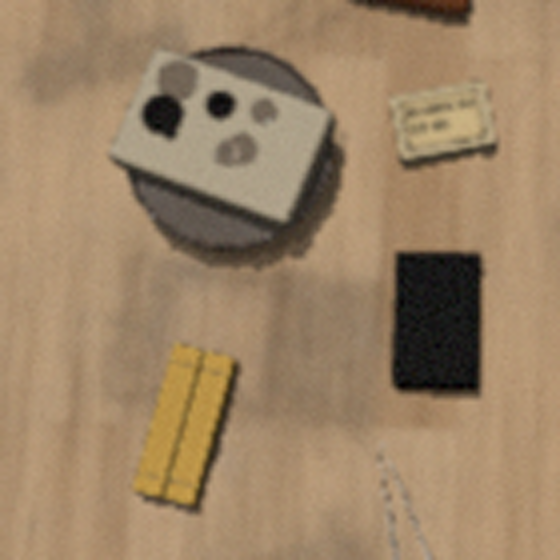

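The crop confirms two yellow bars with a seam at about crop (185,425), and the pale block on the dark disc at crop (222,135). Now move above the pair.

>>> jog_arm(
  increments=[
    [0,[-0.45,-0.42,0],[0,0,0]],
    [0,[-0.9,-0.84,0],[0,0,0]],
    [0,[-0.9,-0.84,0],[0,0,0]],
    [0,[-0.9,-0.84,0],[0,0,0]],
  ],
)

```text
time_s: 0.6
eef_pos: [0.3298, 0.4269, 0.2307]
tool_rot: [-0.633, -3.077, 0.002]
wrist_force: [-0.4, 0.7, 1.2]
grip_width: 0.0856
gripper_force: 0.0
```

>>> jog_arm(
  increments=[
    [0,[-0.45,-0.42,0],[0,0,0]],
    [0,[-0.9,-0.84,0],[0,0,0]],
    [0,[-0.9,-0.84,0],[0,0,0]],
    [0,[-0.9,-0.84,0],[0,0,0]],
  ],
)

```text
time_s: 1.1
eef_pos: [0.4051, 0.2589, 0.2312]
tool_rot: [0.633, 3.077, -0.0]
wrist_force: [-0.3, 0.4, -0.4]
grip_width: 0.0854
gripper_force: 0.0
```

>>> jog_arm(
  increments=[
    [0.3,[-0.45,-0.42,0],[0,0,-0.1]],
    [0.3,[-0.9,-0.84,0],[0,0,-0.22]],
    [0.3,[-0.9,-0.84,0],[0,0,-0.22]],
    [0.3,[-0.9,-0.84,0],[0,0,-0.22]],
    [0.3,[-0.9,-0.84,0],[0,0,-0.22]],
  ],
)

```text
time_s: 1.72
eef_pos: [0.4788, 0.0936, 0.231]
tool_rot: [-0.356, -3.12, -0.001]
wrist_force: [-0.1, -0.7, 0.1]
grip_width: 0.0598
gripper_force: 0.0
```

```bash
cat >> h.py <<'E'
from scipy.spatial.transform import Rotation as Rn
def inc(p,yang):
    "tool-frame increments (units) to TCP p pointing down, tool y at world angle yang deg"
    s=readout.get_state(); R=Rn.from_rotvec(s['tool_rot'])
    a=np.radians(yang); y=np.array([np.cos(a),np.sin(a),0]); z=np.array([0,0,-1.]); x=np.cross(y,z)
    G=Rn.from_matrix(np.c_[x,y,z])
    print('t',s['time_s'],'tcp',s['eef_pos'].round(4),'yang',np.degrees(np.arctan2(*R.as_matrix()[[1,0],1])).round(2),'F',s['wrist_force'].round(1),'w',round(s['grip_width'],4),s['gripper_force'],'j6',s['joints'][5])
    print('shift',(R.inv().apply(np.array(p)-s['eef_pos'])/.15).round(3),'turn',((R.inv()*G).as_rotvec()/np.radians(45)).round(3))
E
python3 -c "
from h import *
inc([.4818,.0923,.10],76.8)"
```

```text
t 1.725 tcp [0.4788 0.0936 0.231 ] yang 77.0 F [-0.1 -0.7  0.1] w 0.0598 0.0 j6 -1.3841676365319227
shift [-0.022 -0.004  0.873] turn [ 0.001 -0.001  0.004]
```

>>> jog_arm(
  increments=[
    [0.3,[-0.01,0,0.3],[0,0,0]],
    [0.3,[-0.02,0,0.6],[0,0,0]],
    [0.3,[-0.02,0,0.87],[0,0,0]],
    [0.3,[-0.02,0,0.87],[0,0,0]],
    [0.3,[-0.02,0,0.87],[0,0,0]],
  ],
)

```text
time_s: 2.35
eef_pos: [0.4828, 0.0929, 0.1024]
tool_rot: [0.354, 3.119, 0.0]
wrist_force: [-0.7, 0.2, 1.2]
grip_width: 0.0601
gripper_force: 0.0
```

```bash
python3 -c "
from h import *
inc([.4818,.0923,.003],76.8)
f=grab('scene'); cv2.imwrite('pics/s1.png',cv2.resize(f['color'][100:240,200:380],None,fx=4,fy=4,interpolation=cv2.INTER_CUBIC))"
```

```text
t 2.35 tcp [0.4828 0.0929 0.1024] yang 77.05 F [-0.7  0.2  1.2] w 0.0601 0.0 j6 -1.3859452106624668
shift [ 0.007 -0.005  0.663] turn [0.001 0.003 0.005]
```

View pics/s1.png

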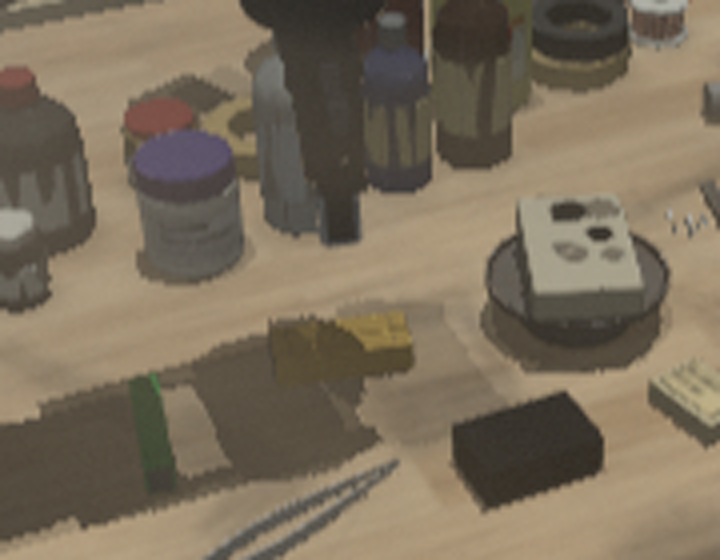

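The fingers (tip at crop (340,240)) hang centrally above the pair (crop (340,345)), with clear space around it. Descend.

>>> jog_arm(
  increments=[
    [0.3,[0,0,0.2],[0,0,0]],
    [0.3,[0,0,0.4],[0,0,0]],
    [0.3,[0,0,0.52],[0,0,0]],
    [0.3,[0,0,0.6],[0,0,0]],
    [0.3,[0,0,0.65],[0,0,0]],
    [0.3,[0,0,0.65],[0,0,0]],
  ],
)

```text
time_s: 3.15
eef_pos: [0.4823, 0.0918, 0.0036]
tool_rot: [0.357, 3.121, 0.0]
wrist_force: [0.6, -0.1, 0.1]
grip_width: 0.0592
gripper_force: 0.0
```

>>> jog_arm(
  increments=[
    [0.5,[0,0,0],[0,0,0]],
    [0.55,[0,0,0],[0,0,0]],
    [0.65,[0,0,0],[0,0,0]],
    [0.75,[0,0,0],[0,0,0]],
    [0.8,[0,0,0],[0,0,0]],
    [0.8,[0,0,0],[0,0,0]],
  ],
  newtons=60,
)

```text
time_s: 3.9
eef_pos: [0.483, 0.0923, 0.0045]
tool_rot: [0.358, 3.119, 0.002]
wrist_force: [-0.4, 3.5, 6.0]
grip_width: 0.0302
gripper_force: 59.5
```

```bash
python3 -c "
from h import *
inc([.4818,.0923,.12],76.8)"
```

```text
t 3.9 tcp [0.483  0.0923 0.0045] yang 76.91 F [-0.4  3.5  6. ] w 0.0302 59.46873128414154 j6 -1.3860921799529236
shift [ 0.006 -0.001 -0.77 ] turn [0.002 0.002 0.002]
```

>>> jog_arm(
  increments=[
    [0.8,[0,0,-0.05],[0,0,0]],
    [0.8,[0,0,-0.12],[0,0,0]],
    [0.8,[0,0,-0.25],[0,0,0]],
    [0.8,[0,0,-0.4],[0,0,0]],
    [0.8,[0,0,-0.6],[0,0,0]],
    [0.8,[0,0,-0.75],[0,0,0]],
    [0.8,[0,0,-0.75],[0,0,0]],
    [0.8,[0,0,-0.75],[0,0,0]],
  ],
)

```text
time_s: 4.9
eef_pos: [0.481, 0.0917, 0.1148]
tool_rot: [-0.357, -3.119, 0.0]
wrist_force: [0.3, -0.1, -4.3]
grip_width: 0.0307
gripper_force: 60.5
```

```bash
python3 -c "
from h import *
inc([.627,.0744,.115],-20.3)
f=grab('scene'); cv2.imwrite('pics/s2.png',cv2.resize(f['color'][100:220,220:360],None,fx=5,fy=5,interpolation=cv2.INTER_CUBIC))"
```

```text
t 4.9 tcp [0.481  0.0917 0.1148] yang 76.94 F [ 0.3 -0.1 -4.3] w 0.0307 60.45486330986023 j6 -1.38621673050656
shift [-0.974  0.107 -0.003] turn [-2.000e-03 -1.000e-03  2.161e+00]
```

View pics/s2.png

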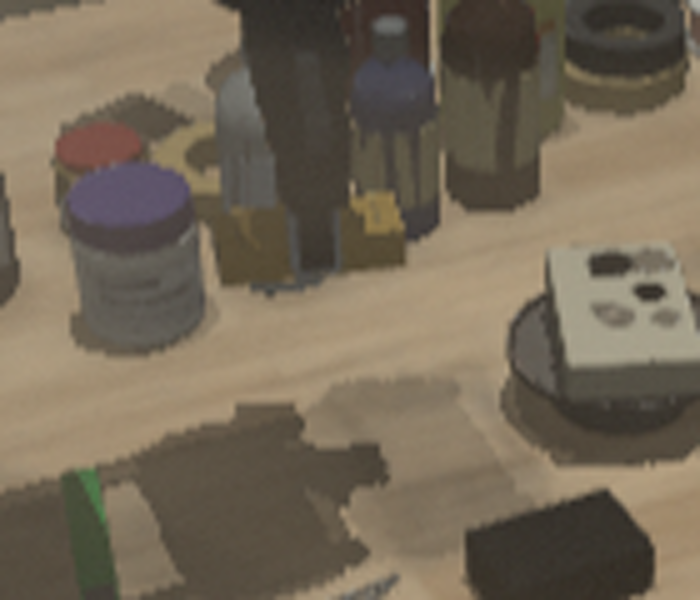

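Both bars are lifted level, with ends at crop (220,245) and (400,235), and the weight reads about 4.3 N. Move over the block, then turn.

>>> jog_arm(
  increments=[
    [0.8,[-0.2,0.02,0],[0,0,0]],
    [0.8,[-0.4,0.04,0],[0,0,0]],
    [0.8,[-0.6,0.06,0],[0,0,0]],
    [0.8,[-0.8,0.09,0],[0,0,0]],
    [0.8,[-0.97,0.11,0],[0,0,0]],
    [0.8,[-0.97,0.11,0],[0,0,0]],
  ],
)

```text
time_s: 5.7
eef_pos: [0.6278, 0.0745, 0.114]
tool_rot: [-0.358, -3.119, 0.0]
wrist_force: [-0.3, -0.2, -4.3]
grip_width: 0.0306
gripper_force: 60.5
```

>>> jog_arm(
  increments=[
    [0.8,[0,0,0],[0,0,0.12]],
    [0.8,[0,0,0],[0,0,0.3]],
    [0.8,[0,0,0],[0,0,0.45]],
    [0.8,[0,0,0],[0,0,0.6]],
    [0.8,[0,0,0],[0,0,0.72]],
    [0.8,[0,0,0],[0,0,0.72]],
  ],
)

```text
time_s: 6.45
eef_pos: [0.6259, 0.0752, 0.1144]
tool_rot: [-1.211, -2.896, 0.001]
wrist_force: [-0.5, 0.1, -3.7]
grip_width: 0.0306
gripper_force: 60.5
```

>>> jog_arm(
  increments=[
    [0.8,[0,0,0],[0,0,0.12]],
    [0.8,[0,0,0],[0,0,0.3]],
    [0.8,[0,0,0],[0,0,0.45]],
    [0.8,[0,0,0],[0,0,0.6]],
    [0.8,[0,0,0],[0,0,0.72]],
    [0.8,[0,0,0],[0,0,0.72]],
  ],
)

```text
time_s: 7.2
eef_pos: [0.6266, 0.075, 0.1151]
tool_rot: [-1.97, -2.445, 0.001]
wrist_force: [-0.2, -0.5, -5.1]
grip_width: 0.0305
gripper_force: 60.5
```

>>> jog_arm(
  increments=[
    [0.8,[0,0,0],[0,0,0.12]],
    [0.8,[0,0,0],[0,0,0.3]],
    [0.8,[0,0,0],[0,0,0.45]],
    [0.8,[0,0,0],[0,0,0.6]],
    [0.8,[0,0,0],[0,0,0.72]],
    [0.8,[0,0,0],[0,0,0.72]],
    [0.8,[0,0,0],[0,0,0.72]],
  ],
)

```text
time_s: 8.07
eef_pos: [0.6272, 0.075, 0.1156]
tool_rot: [-2.575, -1.799, 0.001]
wrist_force: [0.1, 0.6, -3.8]
grip_width: 0.0306
gripper_force: 60.5
```

```bash
python3 -c "
from h import *
inc([.627,.0744,.0615],-20.3)
f=grab('scene'); cv2.imwrite('pics/s3.png',cv2.resize(f['color'][90:210,270:410],None,fx=5,fy=5,interpolation=cv2.INTER_CUBIC))"
```

```text
t 8.075 tcp [0.6272 0.075  0.1156] yang -20.13 F [ 0.1  0.6 -3.8] w 0.0306 60.519397258758545 j6 0.2910456278124751
shift [-0.004  0.     0.361] turn [-0.001  0.     0.004]
```

View pics/s3.png

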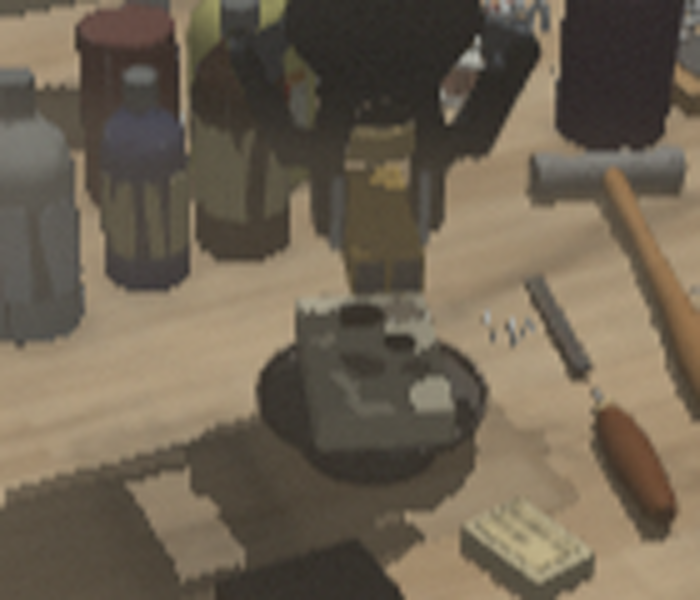

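The bars are side by side and level above the block (bar ends at crop (390,275)), aligned with its length. Lower them.

>>> jog_arm(
  increments=[
    [0.8,[0,0,0.1],[0,0,0]],
    [0.8,[0,0,0.2],[0,0,0]],
    [0.8,[0,0,0.28],[0,0,0]],
    [0.8,[0,0,0.33],[0,0,0]],
    [0.8,[0,0,0.35],[0,0,0]],
    [0.8,[0,0,0.35],[0,0,0]],
  ],
)

```text
time_s: 8.88
eef_pos: [0.6276, 0.0749, 0.0634]
tool_rot: [2.577, 1.796, 0.0]
wrist_force: [-0.4, 0.0, -4.2]
grip_width: 0.0304
gripper_force: 60.5
```

>>> jog_arm(
  increments=[
    [0.8,[0,0,0.007],[0,0,0]],
    [0.8,[0,0,0.014],[0,0,0]],
    [0.8,[0,0,0.014],[0,0,0]],
  ],
)

```text
time_s: 9.25
eef_pos: [0.6274, 0.075, 0.0613]
tool_rot: [2.577, 1.796, 0.0]
wrist_force: [0.1, -0.4, -5.0]
grip_width: 0.0306
gripper_force: 60.5
```

>>> jog_arm(
  increments=[
    [0.8,[0,0,0.006],[0,0,0]],
    [0.8,[0,0,0.006],[0,0,0]],
  ],
)

```text
time_s: 9.5
eef_pos: [0.6273, 0.0749, 0.0602]
tool_rot: [-2.578, -1.796, 0.0]
wrist_force: [-0.1, -0.4, -3.3]
grip_width: 0.0305
gripper_force: 60.5
```

>>> jog_arm(
  increments=[
    [0.8,[0,0,0.004],[0,0,0]],
    [0.8,[0,0,0.004],[0,0,0]],
  ],
)

```text
time_s: 9.75
eef_pos: [0.6274, 0.0749, 0.0597]
tool_rot: [2.578, 1.796, 0.0]
wrist_force: [0.1, 0.6, -4.3]
grip_width: 0.0302
gripper_force: 60.5
```

>>> jog_arm(
  increments=[
    [0.8,[0,0,0.004],[0,0,0]],
    [0.8,[0,0,0.004],[0,0,0]],
  ],
)

```text
time_s: 10.0
eef_pos: [0.6275, 0.0749, 0.0597]
tool_rot: [2.577, 1.796, -0.0]
wrist_force: [-2.9, -0.2, 0.9]
grip_width: 0.0307
gripper_force: 61.3
```

>>> jog_arm(
  increments=[
    [0.8,[0,0,0.003],[0,0,0]],
    [0.8,[0,0,0.003],[0,0,0]],
  ],
)

```text
time_s: 10.25
eef_pos: [0.6275, 0.075, 0.0596]
tool_rot: [-2.577, -1.796, 0.0]
wrist_force: [-4.7, 0.6, 5.3]
grip_width: 0.0304
gripper_force: 61.8
```

Contact. Release gently and back off upward.

>>> jog_arm(
  increments=[
    [0.7,[0,0,0],[0,0,0]],
    [0.66,[0,0,0],[0,0,0]],
    [0.63,[0,0,0],[0,0,0]],
    [0.6,[0,0,0],[0,0,0]],
    [0.56,[0,0,0],[0,0,0]],
    [0.5,[0,0,0],[0,0,0]],
    [0.4,[0,0,0],[0,0,0]],
    [0.35,[0,0,0],[0,0,0]],
  ],
  newtons=20,
)

```text
time_s: 11.25
eef_pos: [0.6274, 0.0749, 0.0586]
tool_rot: [2.578, 1.796, 0.0]
wrist_force: [1.1, 0.4, 0.0]
grip_width: 0.0552
gripper_force: 0.0
```

>>> jog_arm(
  increments=[
    [0.35,[0,0,-0.05],[0,0,0]],
    [0.35,[0,0,-0.15],[0,0,0]],
    [0.35,[0,0,-0.3],[0,0,0]],
    [0.35,[0,0,-0.5],[0,0,0]],
    [0.35,[0,0,-0.75],[0,0,0]],
    [0.35,[0,0,-1],[0,0,0]],
    [0.35,[0,0,-1],[0,0,0]],
  ],
)

```text
time_s: 12.12
eef_pos: [0.6299, 0.0749, 0.2145]
tool_rot: [2.573, 1.793, 0.012]
wrist_force: [0.1, -0.2, -0.0]
grip_width: 0.0555
gripper_force: 0.0
```

>>> jog_arm(
  increments=[
    [0.35,[0.4,0.3,0],[0,0,0]],
    [0.35,[0.8,0.6,0],[0,0,0]],
    [0.35,[0.8,1,0],[0,0,0]],
    [0.35,[0.8,1,0],[0,0,0]],
  ],
)

```text
time_s: 12.62
eef_pos: [0.8112, 0.1353, 0.2053]
tool_rot: [-2.577, -1.795, 0.004]
wrist_force: [0.4, -0.0, -0.8]
grip_width: 0.0555
gripper_force: 0.0
```

```bash
python3 - <<'E'
from h import *
inc([.627,.0744,.2],-20.3)
f=grab('top'); P=world(f)
g=grab('scene')
a=cv2.resize(f['color'][80:260,190:350],None,fx=2.4,fy=2.4,interpolation=cv2.INTER_CUBIC)
b=cv2.resize(g['color'][120:255,280:420],(400,432),interpolation=cv2.INTER_CUBIC)
cv2.imwrite('pics/end.png',np.hstack([a,b]))
w=np.zeros(P.shape[:2],bool); w[90:170,215:295]=1
z=P[...,2]
for n,m in (('bars',w&(z>.066)&(z<.085)),('block',w&(z>.047)&(z<.062))):
    q=P[m]; q=q[(abs(q[:,0]-.627)<.07)&(abs(q[:,1]-.074)<.07)]
    r=cv2.minAreaRect((q[:,:2]*1000).astype(np.float32)); print(n,len(q),r,np.percentile(q[:,2],[5,50,95]))
E
```

```text
t 12.625 tcp [0.8112 0.1353 0.2053] yang -20.27 F [ 0.4 -0.  -0.8] w 0.0555 0.0 j6 0.3818215333889301
shift [-0.806 -1.011  0.039] turn [-0.003  0.002  0.001]
bars 656 ((626.5723266601562, 73.2021255493164), (81.22694396972656, 32.90462112426758), 69.4138412475586) [0.07110743 0.07434775 0.07675866]
block 813 ((627.0306396484375, 74.00279998779297), (100.3385238647461, 65.08259582519531), 70.18400573730469) [0.05119791 0.05417011 0.05731311]
```

View pics/end.png

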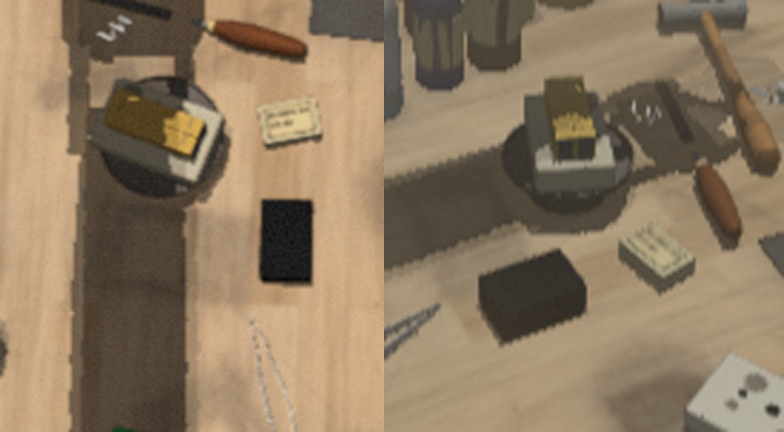

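The picture shows the pair lying together in the middle of the block (left image (155,122)). It is centred within about 1 mm and lies along the block within 1°. The arm is clear, so I hand in.

```bash
python3 -c "
from plant import manip
print(manip.sign_off())"
```

```text
the job is handed in; nothing more can be done
None
```

The two brass bars were picked up in one grasp and now lie side by side along the soldering block on the turntable, within about 1 mm of its centre and 1° of its length. The spare bar was not touched, and the job was handed in at about 13 s.

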